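# Read the label of the stone box with the hand scanner

### The arm

A 6-joint arm with a two-finger parallel gripper is mounted at the origin on the work surface. World frame = base frame: x ahead of the robot, y to its left, z up, the work surface at z = 0. Lengths are in m, angles in rad, forces in N, time in s.
With the tool pointing down it reaches from about 0.25 to 0.775 m from the base axis. Payload 4 kg.
Tool frame: the origin (TCP) lies midway between the tips of the shut fingers; the grasp point (between the pads) lies 19 mm behind it (grip_point_offset is the distance from the TCP to the grasp point, in m); z points along the fingers, y is the line along which they close (so a half turn about z gives the same grasp; the last joint's range is limited). The gripper opens to 94 mm and grips with 3 to 60 N. Pads are 16 mm wide; open, the fingers measure 119 mm over their backs; the gripper's body (75 mm by 177 mm) begins 78 mm behind the grasp point.
Start: joints at [-0.103, 0.087, 1.371, -0, 1.684, -0.103], TCP at [0.55, -0, 0.206] pointing down, gripper open.
Joint ranges: [-3.1, 3.1], [-0.76, 2.03], [0.27, 2.55], [-1.08, 4.22], [0.17, 2.65], [-2.57, 2.57]. Speed limits (rad/s): [2.79, 2.79, 3.14, 3.14, 3.14, 3.14].

### API

Orientations are given as [roll, pitch, yaw] about the fixed x, y, z axes, in that order (R = Rz(yaw) Ry(pitch) Rx(roll)).
In Python, from bench import * gives the robot as it stands.
- The arm moves only by the tool carry_out, never from a script. Its argument "commands" is a list of rows, each a list of 6 numbers: the shift along the tool's x, y, z in m, then the turn, a rotation vector about the tool's x, y, z in rad. In form: [[tx, ty, tz, rx, ry, rz], ...]. A call has exactly 5 rows; each row is the pose to reach, as a shift and turn from the pose commanded when the call began, along the tool's axes at that moment; what a row does not reach only later rows make up. A row lasts 1/10 s, in which the tool goes at most 50 mm and 8.59 degrees, less where a joint would pass 70% of its speed; a pose out of reach is approached as far as the arm can. A call with a gripper value outside its range is refused whole. "jaw" is the opening, from 0 (shut) to 1 (fully open), set as the call begins (left out, the last holds). The fingers move at their own pace and stop on an object; the grip force is fixed at half the most. Time passes only in rows, so rows that repeat a pose let the fingers close, or fill a call up. It gives the time, the measured TCP pose, the force, the opening and the grip force at its end, in the units of the state.
- get_obs(): the state, without advancing time (a new reading comes with each control period).
- snapshot(name): name is "scene" or "side" or "wrist"; returns a dict with "img" (480x640x3 uint8, red, green, blue), "range_z" (480x640 float32, m along the optical axis (not along the pixel's ray), 0 where there is no reading), "fx", "fy", "cx", "cy" (pixels), "R" (3x3) and "t" (3): a world point X has camera coordinates R X + t. Camera axes: x right, y down, z forward; pixel columns grow to the right and rows downward; lengths in m; the calibration is good to about 2 mm. A picture is of the moment at which its call begins.
- close_job(): hands the job in; it is judged then, once.
The state is a dict: "time": time; "joint_positions": joint angles; "qvel": joint speeds; "joint_torque": joint torques, N m; "tool_pos": TCP position; "ee_rot": TCP orientation; "wrist_force": force on the tool from outside, world axes, zero at the start; "wrist_torque": the same for the moment, N m; "width": finger opening in m; "finger_force": force on a finger pad.
Only numpy, scipy, OpenCV 4.12 (cv2) and the standard library are available. Lean on these libraries where they do the work, as an engineer would, in place of code of your own. Each camera call takes 0.05 s, during which the arm holds its last target. There are 200 camera calls.

### The job

The hand scanner stands nose up in its charging stand, and held that way it cannot be aimed: lay it nose up in the sloping wooden rest, pushed down to the toe stop, let go, and take it again round its body. Then read the label on the open lid of the stone box that has the carrying handle: hold the scanner steady for about two seconds with its nose 6 to 11 cm off, square on to the label and pointing at its middle. Finally lay it back in the rest the same way and let go; handle it gently throughout (a light grip, no knocks), and do not touch either stone box or disturb the other things on the bench.

Things in the scene. Friction and masses are not known exactly. Their poses are not given: they have to be found in the camera images.
- scanner: Hand scanner, grey, 160 mm long, 0.15 kg: square body 34 x 34 mm from the tail to 138 mm, then a black round nose, 26 mm across, 22 mm long. Origin: centre of the flat tail end; z runs from tail to nose (its line of sight), x and y square to its flat sides (all alike). Centre of mass 75 mm from the tail. Thin housing: grip it with at most 60 N a pad, knock it with at most 80 N.
- scanner_nose (a point): centre of the scanner's window, 160 mm from the tail, axes as the scanner's; it reads what lies straight ahead along +z
- dock: charging stand, fixed, black plastic: foot 90 x 90 x 12 mm and an open square socket 56 mm outside, 44 mm inside, rim 72 mm up, floor 16 mm up; the scanner stands loosely in it, 104 mm of it above the rim. Origin: centre of its underside; x and y along its sides
- rest: sloping rest, fixed, pale wood: base 170 x 75 x 12 mm; a 20 mm wide spine rises along +x at 26 degrees and carries two saddles 56 mm wide, with a 66 mm gap between them where fingers fit on both sides of the scanner. Origin: centre of the base's underside
- cradle_toe (a point): where the centre of the scanner's tail comes when it lies home on the toe stop, 62 mm above the bench. z runs up the slope, x square into it, y across. Saddles at z = 0 to 24 and 90 to 106 mm: floor 17 mm from here along +x, 44 mm wide between walls reaching up to x = +5 mm (5 mm play each side). The spine lies at x = 23 to 31 mm. Toe stop: a plate 56 mm wide at z = -6 to 0 mm
- cradle_top (a point): where the centre of the window comes when the scanner lies home: 160 mm up the slope from cradle_toe, same axes
- handle_box: the stone box WITH the carrying handle, fixed: clear tray 110 (x) x 150 (y) x 45 mm with crossed partitions, a U-shaped handle standing 30 mm out of its front (-x) side, and a clear lid standing open, leaning back, on the far side. Origin: centre of its underside
- handle_box_label (a point): middle of the white 46 x 70 mm striped label on the inside of that box's open lid, about 98 mm above the bench; z points out of the label (to the front and about 32 degrees above level, differing from start to start), x up the lid, y along it. The lid is 108 x 148 mm, its upper edge 50 mm up the lid from here
- plain_box: another stone box, fixed, same size and lid, WITHOUT handle or partitions: not the wanted one. Origin: centre of its underside
- plain_box_label (a point): middle of the other box's label, axes as for handle_box_label
- dish: loose aluminium dish 66 mm across, 20 mm high, origin centre of its underside
- jar: loose glass jar 52 mm across, 60 mm high, origin centre of its underside
- pliers: loose pliers lying flat, 130 x 60 x 14 mm, origin under the pivot
- brush: loose brush lying along its x, about 180 mm long
- ring_stand: loose steel ring stand: foot 64 mm across and a tapered post, 102 mm high in all, origin centre of its underside
- dividers: loose pair of dividers lying flat, 125 x 42 x 9 mm, origin under the middle
There are look-alikes about, which are no part of the job. Several things have the shape of the scanner; the one meant has the colours described above. Several things look just like the rest: the one meant starts farthest to the robot's left.

How it is judged:
By the outcome, as a careful person would: the job done as asked, in the order asked, and still so for the second after the job is handed in, with the robot touching nothing.
It also fails if it takes over 72 s, if anything falls off the work surface, if the arm or the gripper's body presses on something with over 40 N, if the wrist force passes 120 N, or if a joint passes its speed limit or range.

## Working session

There is one attempt and no reset: what is moved stays moved. The work goes in short steps, Python scripts to look and compute and a tool call to move; the robot and the scene stay as the last step left them, time stands still between calls to the robot, and variables do not carry over. Pictures are saved under pics/ and viewed, at most 10 in all, crops included, and the job is handed in when it is done.

Besides the shell and the picture viewer there is one more tool, called after "Call:" as name(argument=value, ...), one argument or row to a line, values as JSON. carry_out: Moves the arm, as the interface text tells. Its arguments: {"type":"object","properties":{"commands":{"type":"array","items":{"type":"array","items":{"type":"number"}}},"jaw":{"type":"number"}},"required":["commands"]}

```bash
mkdir -p pics; ls; python3 - <<'E'
from bench import *
import cv2,numpy as np
print(get_obs())
for n in ("scene","side"):
    s=snapshot(n); np.savez(f"{n}0.npz",**s); cv2.imwrite(f"pics/{n}0.png",s["img"][:,:,::-1])
    print(n,s["fx"],s["cx"],s["cy"],s["R"],s["t"])
E
```

```text
pics
{'time': 0.0, 'joint_positions': array([-1.03093185e-01,  8.79542450e-02,  1.37222345e+00, -9.08003806e-06,
        1.68362681e+00, -1.03111378e-01]), 'qvel': array([-0.000919  , -0.00018398, -0.00059295,  0.00257082,  0.00020274,
        0.00065829]), 'joint_torque': array([ 1.28542815e-03, -3.40182602e+01, -3.02423716e+01,  7.18220207e-02,
        3.29729996e-02, -1.13141955e-04]), 'tool_pos': array([5.49449510e-01, 5.29019943e-05, 2.04320244e-01]), 'ee_rot': array([-3.13939162e+00, -2.18685999e-04,  1.57081327e+00]), 'wrist_force': array([ 0.41640648,  0.08202141, -0.49990316]), 'wrist_torque': array([-0.00047688,  0.01543643, -0.00164047]), 'finger_force': 0.0, 'width': 0.09403456049129885}
scene 493.2054217610456 313.6822060080341 238.6053171709784 [[-0.55174578  0.83384608 -0.01665264]
 [ 0.69750563  0.45040044 -0.55733772]
 [-0.45723352 -0.31912405 -0.83011888]] [ 0.32828692 -0.31913756  1.41791006]
side 589.4464867043922 302.82515053632966 248.32255515756884 [[-0.85875856 -0.51231749  0.00803273]
 [-0.25448856  0.41286799 -0.87451449]
 [ 0.44471261 -0.75304104 -0.48493286]] [0.45033317 0.27422122 1.46432251]
```

View pics/scene0.png

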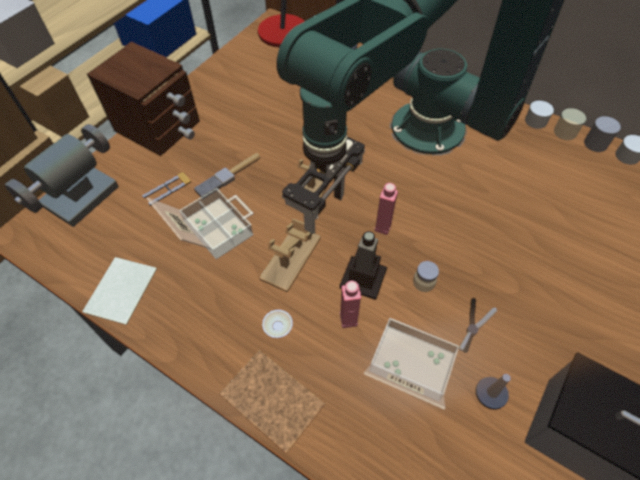

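View pics/side0.png

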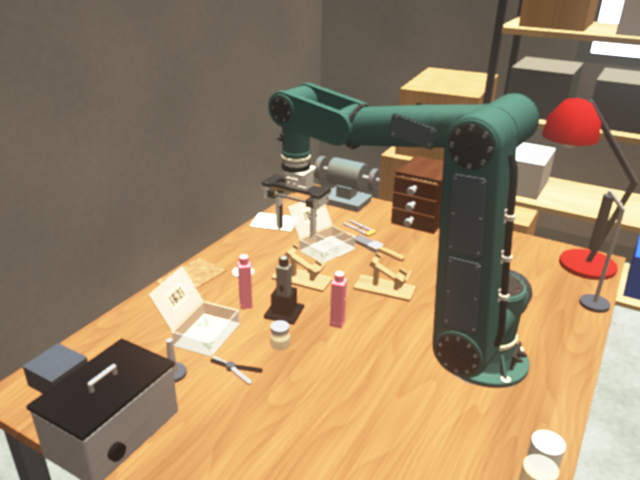

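The scene view shows the candidates. The scanner look-alikes are the grey one in the black dock (367,250) and two pink ones at (387,208) and (350,303); I want the grey one. The rests are at (290,258) and under the gripper near (312,180). The handle box is at (215,222) with its handle at (243,208), and the plain box is at (415,360). Next I'll build a top-down map from depth.

```bash
cat > h.py <<'E'
import numpy as np,cv2
from scipy.spatial.transform import Rotation as Rot
def cloud(s):
    z=s["range_z"]; v,u=np.mgrid[:480,:640]
    P=np.stack([(u-s["cx"])/s["fx"]*z,(v-s["cy"])/s["fy"]*z,z],-1)
    W=(P-s["t"])@s["R"]
    W[z<=0]=np.nan
    return W
def proj(s,X):
    c=np.asarray(X)@s["R"].T+s["t"]; return np.stack([s["fx"]*c[...,0]/c[...,2]+s["cx"],s["fy"]*c[...,1]/c[...,2]+s["cy"]],-1)
def topdown(ss,x0,x1,y0,y1,res,zmax=.3):
    H=int((x1-x0)/res);Wd=int((y1-y0)/res)
    im=np.zeros((H,Wd,3),np.uint8);zz=np.full((H,Wd),-1.)
    for s in ss:
        k=2
        big=dict(s); 
        W=cloud(s).reshape(-1,3);C=s["img"].reshape(-1,3)
        ok=np.isfinite(W[:,0])&(W[:,2]<zmax);W=W[ok];C=C[ok]
        r=((x1-W[:,0])/res).astype(int);c=((y1-W[:,1])/res).astype(int)
        ok=(r>=0)&(r<H-1)&(c>=0)&(c<Wd-1)
        o=np.argsort(W[:,2])
        for i in o[ok[o]]:
            a,b=r[i],c[i]
            m=zz[a:a+2,b:b+2]<W[i,2]-.003
            im[a:a+2,b:b+2][m]=C[i];zz[a:a+2,b:b+2][m]=W[i,2]
    return im,zz
E
python3 - <<'E'
from h import *
ss=[dict(np.load(f"{n}0.npz")) for n in("scene","side")]
im,zz=topdown(ss,.2,.95,-.5,.5,.0025)
h=cv2.applyColorMap(np.uint8(np.clip(zz/.2,0,1)*255),cv2.COLORMAP_JET)
out=cv2.resize(np.vstack([im[:,:,::-1],h]),None,fx=1,fy=1)
# side by side scaled to fit
a=cv2.resize(im[:,:,::-1],(800,600))
for k in range(-5,6): cv2.putText(a,f"{k/10}",(int((.5-k/10)*800),10),0,.35,(0,0,255))
for k in range(2,10): cv2.putText(a,f"{k/10}",(0,int((.95-k/10)*800)),0,.35,(0,0,255))
cv2.imwrite("pics/top.png",a)
b=cv2.resize(ss[0]["img"][140:340,130:450,::-1],(800,500),interpolation=cv2.INTER_CUBIC); cv2.imwrite("pics/crop.png",b)
W=cloud(ss[0])
for n,(u,v) in dict(nose=(368,237),dock=(360,288),dockr=(375,262),rest=(290,270),pink=(350,288),label=(175,218),tray=(215,225),box2=(413,345)).items(): print(n,W[v,u].round(3))
W=cloud(ss[1])
for n,(u,v) in dict(nose=(284,258),dock=(283,312),restA=(303,283),restB=(385,292),label=(310,222),label2=(178,295)).items(): print(n,W[v,u].round(3))
E
```

```text
nose [0.533 0.094 0.177]
dock [0.562 0.104 0.014]
dockr [0.504 0.107 0.05 ]
rest [ 0.608 -0.058  0.01 ]
pink [0.643 0.119 0.157]
label [ 0.68  -0.321  0.103]
tray [ 0.606 -0.285  0.016]
box2 [ 0.612  0.266 -0.001]
nose [0.524 0.099 0.179]
dock [0.516 0.119 0.023]
restA [ 0.555 -0.053  0.009]
restB [ 0.326 -0.131  0.013]
label [0.496 0.014 0.255]
label2 [0.731 0.287 0.098]
```

View pics/top.png

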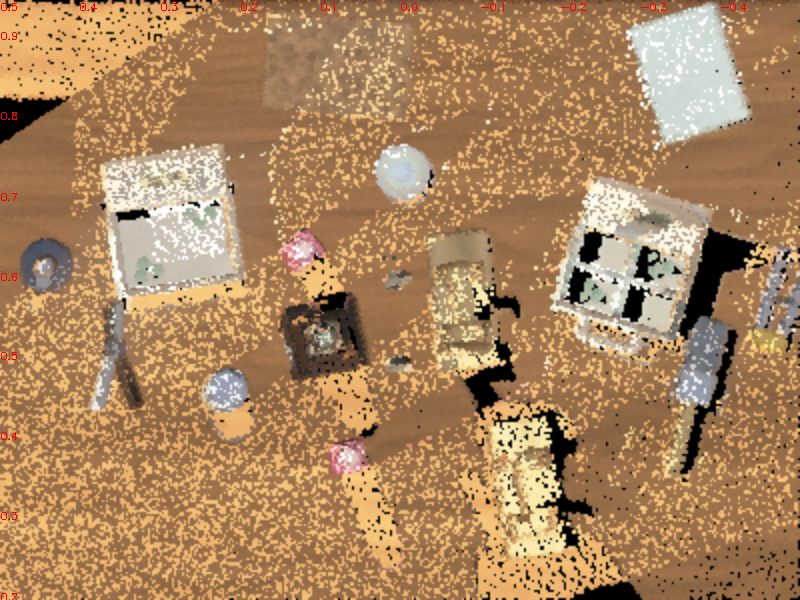

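View pics/crop.png

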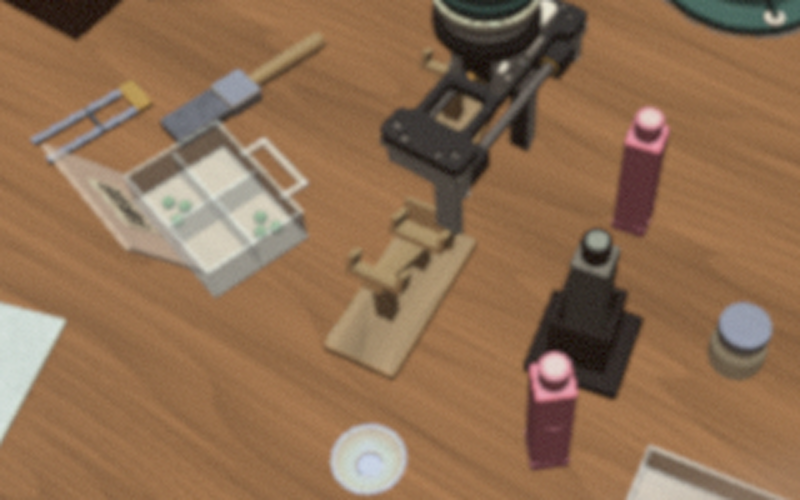

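The top-down map shows the chosen rest A at world (0.57,-0.065). Its twin is at (0.34,-0.145), so A is farther left. The handle box tray is at about (0.61,-0.28), with its lid near (0.68,-0.31). The dock with the grey scanner is at (0.53,0.10), and a pink look-alike stands in front of it at (0.375,0.08). The crop confirms a grey body with a black nose in the dock. Next I'll fit the known shapes to the cloud.

```bash
cat > fit.py <<'E'
from h import *
from scipy.optimize import least_squares
def sdb(P,lo,hi):
    c=(np.array(lo)+hi)/2; h=(np.array(hi)-lo)/2
    q=np.abs(P-c)-h
    return np.linalg.norm(np.maximum(q,0),axis=1)+np.minimum(q.max(1),0)
c,s=np.cos(np.radians(26)),np.sin(np.radians(26))
A=np.array([[s,0,c],[0,1,0],[-c,0,s]]) # cradle axes as columns in rest frame
def rest_d(p,P):
    x,y,yaw,d=p
    L=(P-[x,y,0])@Rot.from_euler('z',yaw).as_matrix()
    C=(L-[0,0,.062])@A
    ds=[sdb(L,[-.085-d,-.0375,0],[.085-d,.0375,.012])]
    for a,b in((0,.024),(.09,.106)):
        ds+=[sdb(C,[.017,-.028,a],[.023,.028,b]),sdb(C,[.005,-.028,a],[.023,-.022,b]),sdb(C,[.005,.022,a],[.023,.028,b])]
    ds+=[sdb(C,[.023,-.010,-.006],[.031,.010,.106]),sdb(C,[-.005,-.028,-.006],[.031,.028,0])]
    return np.min(ds,0)
def fit_rest(P,inits):
    best=None
    for i in inits:
        r=least_squares(rest_d,i,args=(P,),loss='soft_l1',f_scale=.003,x_scale=[.01,.01,.1,.01])
        print("rest",i,r.cost,r.x.round(4))
        if best is None or r.cost<best.cost: best=r
    return best.x
def scan_d(p,P):
    x,y,ax,ay,yaw=p
    R=Rot.from_rotvec([ax,ay,0])*Rot.from_euler('z',yaw)
    L=R.inv().apply(P-[x,y,.115])+[0,0,.099]
    rr=np.hypot(L[:,0],L[:,1])-.013; zz=np.abs(L[:,2]-.149)-.011
    cyl=np.hypot(np.maximum(rr,0),np.maximum(zz,0))+np.minimum(np.maximum(rr,zz),0)
    return np.minimum(sdb(L,[-.017,-.017,0],[.017,.017,.138]),cyl)
def dock_d(p,P):
    L=(P-[p[0],p[1],0])@Rot.from_euler('z',p[2]).as_matrix()
    ds=[sdb(L,[-.045,-.045,0],[.045,.045,.012])]
    for sg in(-1,1):
        for k in(0,1):
            lo=np.array([-.028,-.028,0]);hi=np.array([.028,.028,.072])
            if sg>0: lo[k]=.022
            else: hi[k]=-.022
            ds.append(sdb(L,lo,hi))
    return np.min(ds,0)
E
python3 - <<'E'
from fit import *
ss=[dict(np.load(f"{n}0.npz")) for n in("scene","side")]
Ws=[cloud(q).reshape(-1,3) for q in ss]
def near(W,x,y,r,z0,z1): return W[(np.hypot(W[:,0]-x,W[:,1]-y)<r)&(W[:,2]>z0)&(W[:,2]<z1)]
for nm,sel in(("scene",[0]),("side",[1]),("both",[0,1])):
    W=np.vstack([Ws[i] for i in sel]); W=W[np.isfinite(W[:,0])]
    print(nm,"table z",np.median(near(W,.5,.25,.06,-.02,.02)[:,2]).round(4))
    P=near(W,.57,-.065,.11,.006,.14); P=P[P[:,1]>-.12]
    fit_rest(P,[[.5,-.065,.0,-.06],[.64,-.065,3.14,-.06]])
    P=near(W,.525,.095,.04,.085,.19)
    r=least_squares(scan_d,[.528,.1,0,0,.1],args=(P,),loss='soft_l1',f_scale=.003); print("scan",len(P),r.cost,r.x.round(4))
    P=near(W,.53,.1,.07,.006,.071); P=P[np.hypot(P[:,0]-.528,P[:,1]-.1)>.024]
    r=least_squares(dock_d,[.528,.1,.1],args=(P,),loss='soft_l1',f_scale=.003); print("dock",len(P),r.cost,r.x.round(4))
W=cloud(ss[0]).reshape(-1,3)
P=near(W,.68,-.315,.07,.06,.17)
for k in range(3):
    m=P.mean(0);n=np.linalg.svd(P-m,full_matrices=False)[2][2];n*=np.sign(n[2]); e=(P-m)@n; P=P[np.abs(e)<.006]
print("lid",len(P),m,n,np.degrees(np.arcsin(n[2])),e.std())
import bench; print([k for k in dir(bench) if k[0]!='_'])
E
```

```text
scene table z -0.0009
rest [0.5, -0.065, 0.0, -0.06] 0.007449189580148373 [ 0.5172 -0.0856  0.1021 -0.0579]
rest [0.64, -0.065, 3.14, -0.06] 0.034029375296666324 [ 0.6039 -0.0772  3.2649 -0.0292]
scan 571 0.000319337381978858 [0.5287 0.0926 0.0007 0.0034 0.1782]
dock 904 0.0010328115175898388 [0.5287 0.0926 0.2173]
side table z 0.0009
rest [0.5, -0.065, 0.0, -0.06] 0.005538698495491561 [ 0.5169 -0.0818  0.1128 -0.0589]
rest [0.64, -0.065, 3.14, -0.06] 0.018412011504008965 [ 0.6001 -0.0682  3.2782 -0.0253]
scan 470 0.0008907131197650583 [ 0.5299  0.0956  0.0114 -0.0028  0.135 ]
dock 724 0.0012197795007249223 [0.5293 0.0981 0.2086]
both table z -0.0003
rest [0.5, -0.065, 0.0, -0.06] 0.013477527047238013 [ 0.5169 -0.0823  0.0972 -0.0582]
rest [0.64, -0.065, 3.14, -0.06] 0.053154669218302364 [ 0.6026 -0.0751  3.2522 -0.0278]
scan 1041 0.0014485639405557005 [0.5287 0.0947 0.0171 0.0008 0.1639]
dock 1628 0.002605256227735884 [0.5283 0.0967 0.2223]
lid 778 [ 0.68573884 -0.3136846   0.10613051] [-0.81325362  0.24412117  0.52822666] 31.885715621150872 0.0010602503958849043
['IKError', 'close_job', 'get_obs', 'grip_point_offset', 'snapshot']
```

```bash
cat > mv.py <<'E'
from h import *
import bench
def tool(T,yaw): # tool pointing at elevation T deg in heading yaw, fingers closing horizontally
    t=np.radians(T);z=np.array([np.cos(t)*np.cos(yaw),np.cos(t)*np.sin(yaw),np.sin(t)])
    y=np.array([np.sin(yaw),-np.cos(yaw),0]); return np.stack([np.cross(y,z),y,z],1)
def delta(g,R,off=.019):
    o=bench.get_obs();R0=Rot.from_euler('xyz',o["ee_rot"]).as_matrix();p0=o["tool_pos"]
    p=np.asarray(g)+off*R[:,2]
    print("t",round(o["time"],2),"tcp",p0.round(4),"q",o["joint_positions"].round(2),"F",o["wrist_force"].round(1),"w",round(o["width"],4),"grip",round(float(np.max(o["finger_force"])),1))
    print("delta",(R0.T@(p-p0)).round(4),Rot.from_matrix(R0.T@R).as_rotvec().round(4))
E
```

Call:
carry_out(
  commands=[
    [0,0,-0.03,0,0,0.15],
    [0,0,-0.06,0,0,0.3],
    [0,0,-0.06,0,0,0.45],
    [0,0,-0.06,0,0,0.6],
    [0,0,-0.06,0,0,0.7],
  ],
  jaw=1,
)

```text
time: 0.6
tool_pos: [0.5499, -0.0, 0.2652]
ee_rot: [-3.141, 0.0, 0.866]
wrist_force: [0.2, 0.6, 0.2]
width: 0.0935
finger_force: 0.0
```

Call:
carry_out(
  commands=[
    [0,0,0,0,0,0.15],
    [0,0,0,0,0,0.3],
    [0,0,0,0,0,0.45],
    [0,0,0,0,0,0.6],
    [0,0,0,0,0,0.686],
  ],
)

```text
time: 1.1
tool_pos: [0.5497, 0.0, 0.2648]
ee_rot: [-3.141, 0.001, 0.18]
wrist_force: [0.2, 0.8, 0.2]
width: 0.0943
finger_force: 0.0
```

Call:
carry_out(
  commands=[
    [-0.02,0,0,0,0.14,0],
    [-0.05,0,0,0,0.28,0],
    [-0.08,0,0,0,0.42,0],
    [-0.11,0,0,0,0.56,0],
    [-0.11,0,0,0,0.698,0],
  ],
)

```text
time: 1.6
tool_pos: [0.4404, -0.0197, 0.2662]
ee_rot: [3.137, -0.705, 0.188]
wrist_force: [-0.5, 0.2, 0.7]
width: 0.0941
finger_force: 0.0
```

```bash
python3 - <<'E'
from mv import *
psi=.185;R=tool(-50,psi);g=np.array([.525,.0938,.098])
delta(g-.11*R[:,2],R)
for n in ("scene","wrist"):
    s=bench.snapshot(n); np.savez(f"{n}1.npz",**s); cv2.imwrite(f"pics/{n}1.png",s["img"][:,:,::-1])
E
```

```text
t 1.6 tcp [ 0.4404 -0.0197  0.2662] q [-0.53 -0.7   2.    0.45  1.3   0.86] F [-0.5  0.2  0.7] w 0.0941 grip 0.0
delta [-0.0289 -0.0964  0.1043] [ 0.0027 -0.0071  0.0021]
```

View pics/wrist1.png

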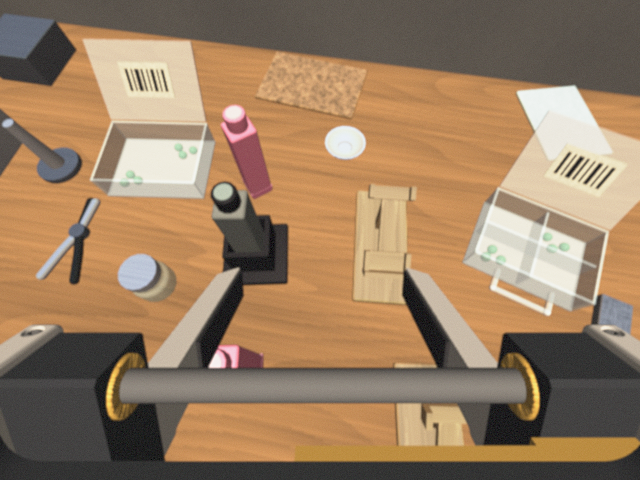

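The wrist view shows the grey scanner in the dock at (245,235), the chosen rest at (382,245) and the handle box at (540,245). That box's label barcode is at (588,168). I'll refine all three from here.

```bash
python3 - <<'E'
from fit import *
ss=[dict(np.load(f"{n}1.npz")) for n in("scene","wrist")]
Ws=[cloud(q).reshape(-1,3) for q in ss]
def near(W,x,y,r,z0,z1): return W[(np.hypot(W[:,0]-x,W[:,1]-y)<r)&(W[:,2]>z0)&(W[:,2]<z1)]
for i,nm in enumerate(("scene","wrist")):
    W=Ws[i]; W=W[np.isfinite(W[:,0])]
    print(nm,"table z",np.median(near(W,.6,.02,.03,-.02,.02)[:,2]).round(4))
    P=near(W,.575,-.076,.105,.006,.14); P=P[P[:,0]>.46]
    x=fit_rest(P,[[.517,-.082,.1,-.058]]);print(len(P))
    P=near(W,.529,.094,.04,.085,.19)
    r=least_squares(scan_d,[.528,.1,0,0,.15],args=(P,),loss='soft_l1',f_scale=.003); print("scan",len(P),r.cost,r.x.round(4))
    P=near(W,.53,.1,.07,.006,.071); P=P[np.hypot(P[:,0]-.528,P[:,1]-.095)>.024]
    r=least_squares(dock_d,[.528,.1,.2],args=(P,),loss='soft_l1',f_scale=.003); print("dock",len(P),r.cost,r.x.round(4))
s=ss[1];W=cloud(s)
Q=W.reshape(-1,3);P=near(Q,.685,-.313,.06,.06,.17)
for k in range(3):
    m=P.mean(0);n=np.linalg.svd(P-m,full_matrices=False)[2][2];n*=np.sign(n[2]);e=(P-m)@n;P=P[np.abs(e)<.006]
print("lid",len(P),m,n,np.degrees(np.arcsin(n[2])))
# label: bright patch polygon in wrist picture around (588,168)
g=cv2.cvtColor(s["img"],cv2.COLOR_RGB2HSV)[120:215,520:640]
print("S lid",g[100-95+10:20,60,:2].tolist()[:2],"label S",s["img"][190,560],s["img"][150,595],"lid",s["img"][140,560])
mask=np.uint8(cv2.cvtColor(s["img"],cv2.COLOR_RGB2GRAY)<110); mask[:140]=0;mask[200:]=0;mask[:,:545]=0;mask[:,630:]=0
v,u=np.nonzero(mask); 
(c,wh,a)=cv2.minAreaRect(np.stack([u,v],1).astype(np.float32)); print(c,wh,a)
for uv in [c,*cv2.boxPoints((c,wh,a))]:
    d=np.array([(uv[0]-s["cx"])/s["fx"],(uv[1]-s["cy"])/s["fy"],1])@s["R"]; o=-s["t"]@s["R"]
    print((o+d*((m-o)@n)/(d@n)).round(4))
b=cv2.resize(s["img"][100:300,340:640,::-1],(780,520),interpolation=cv2.INTER_CUBIC); cv2.imwrite("pics/c2.png",b)
E
```

```text
scene table z -0.0008
rest [0.517, -0.082, 0.1, -0.058] 0.007100875034044441 [ 0.5165 -0.086   0.1069 -0.0584]
2208
scan 572 0.0003704836199569241 [ 0.5287  0.0926  0.0037 -0.0014  0.1748]
dock 952 0.0011882889054386765 [0.528  0.0961 0.2173]
wrist table z 0.0017
rest [0.517, -0.082, 0.1, -0.058] 0.010043438869133099 [ 0.5155 -0.0846  0.1034 -0.0623]
6110
scan 2291 0.0012603079593081512 [ 0.5309  0.0943 -0.0068  0.0034  0.1751]
dock 2171 0.0018710001383090437 [0.5321 0.0888 0.1988]
lid 7908 [ 0.68381167 -0.30952621  0.10268289] [-0.81909453  0.24829253  0.51714115] 31.140680070097275
S lid [[23, 13], [24, 15]] label S [229 209 176] [236 233 224] lid [235 232 221]
(583.940185546875, 170.1621856689453) (53.73249053955078, 23.359806060791016) 20.224857330322266
[ 0.6821 -0.3088  0.0996]
[ 0.6828 -0.2809  0.0874]
[ 0.6989 -0.2774  0.1112]
[ 0.6813 -0.335   0.111 ]
[ 0.665  -0.3405  0.0878]
```

View pics/c2.png

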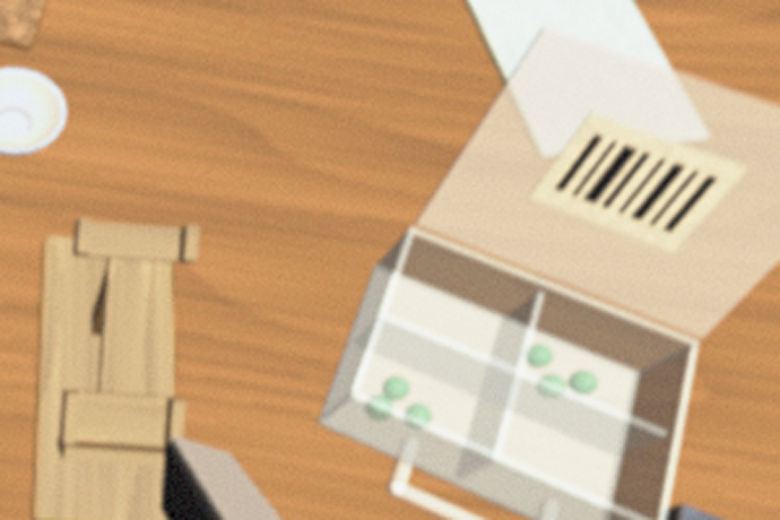

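The crop shows the barcode label centred on the open lid of the box that has the handle. The measured centre is (0.682,-0.309,0.0996), against the 98 mm height given. Now I'll go to the pre-grasp.

Call:
carry_out(
  commands=[
    [-0.01,-0.03,0.0,0,0,0],
    [-0.02,-0.06,0.02,0,0,0],
    [-0.029,-0.096,0.05,0,0,0],
    [-0.029,-0.096,0.08,0,0,0],
    [-0.029,-0.096,0.1,0,0,0],
  ],
)

```text
time: 2.2
tool_pos: [0.4661, 0.0861, 0.1694]
ee_rot: [3.141, -0.695, 0.194]
wrist_force: [-0.7, -0.0, -0.5]
width: 0.0939
finger_force: 0.0
```

```bash
python3 - <<'E'
from mv import *
psi=.18;R=tool(-50,psi);g=np.array([.5256,.0930,.098])
delta(g,R)
E
```

```text
t 2.2 tcp [0.4661 0.0861 0.1694] q [-0.06 -0.62  2.15  0.2   0.94  1.26] F [-0.7 -0.  -0.5] w 0.0939 grip 0.0
delta [1.000e-04 4.800e-03 1.121e-01] [-0.0083  0.0028  0.0106]
```

Call:
carry_out(
  commands=[
    [0,0.005,0.03,0,0,0.01],
    [0,0.005,0.06,0,0,0.01],
    [0,0.005,0.085,0,0,0.01],
    [0,0.005,0.1,0,0,0.01],
    [0,0.005,0.112,0,0,0.01],
  ],
)

```text
time: 2.7
tool_pos: [0.539, 0.0918, 0.0833]
ee_rot: [-3.133, -0.695, 0.174]
wrist_force: [-0.1, 0.5, -0.3]
width: 0.0941
finger_force: 0.0
```

```bash
python3 - <<'E'
from mv import *
psi=.18;R=tool(-50,psi);g=np.array([.5256,.0930,.098])
delta(g,R)
s=bench.snapshot("wrist"); np.savez("wrist2.npz",**s); cv2.imwrite("pics/wrist2.png",s["img"][:,:,::-1])
E
```

```text
t 2.7 tcp [0.539  0.0918 0.0833] q [-0.02 -0.32  2.15  0.22  0.64  1.24] F [-0.1  0.5 -0.3] w 0.0941 grip 0.0
delta [-0.0005 -0.0036 -0.0006] [-0.0048  0.0036 -0.0044]
```

View pics/wrist2.png

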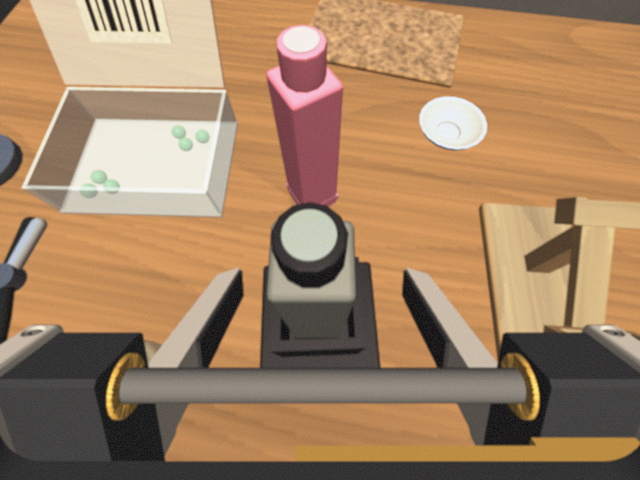

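The scanner sits between the fingers, slightly left of the centreline ((315,290) against 322). I'll correct by 3.5 mm and close.

Call:
carry_out(
  commands=[
    [0,-0.0035,0,0,0,0],
    [0,-0.0035,0,0,0,0],
    [0,-0.0035,0,0,0,0],
    [0,-0.0035,0,0,0,0],
    [0,-0.0035,0,0,0,0],
  ],
)

```text
time: 3.25
tool_pos: [0.5368, 0.0935, 0.0852]
ee_rot: [-3.134, -0.699, 0.172]
wrist_force: [0.1, -0.8, 0.4]
width: 0.0939
finger_force: 0.0
```

Call:
carry_out(
  commands=[
    [0,0,0,0,0,0],
    [0,0,0,0,0,0],
    [0,0,0,0,0,0],
    [0,0,0,0,0,0],
    [0,0,0,0,0,0],
  ],
  jaw=0.35,
)

```text
time: 3.75
tool_pos: [0.5367, 0.0936, 0.0845]
ee_rot: [-3.133, -0.698, 0.172]
wrist_force: [0.2, -0.3, -0.8]
width: 0.0577
finger_force: 0.0
```

Call:
carry_out(
  commands=[
    [0,0,0,0,0,0],
    [0,0,0,0,0,0],
    [0,0,0,0,0,0],
    [0,0,0,0,0,0],
    [0,0,0,0,0,0],
  ],
  jaw=0.25,
)

```text
time: 4.25
tool_pos: [0.5367, 0.0937, 0.0845]
ee_rot: [-3.133, -0.698, 0.172]
wrist_force: [-0.6, 0.3, 0.3]
width: 0.034
finger_force: 30.0
```

```bash
python3 - <<'E'
from mv import *
psi=.18;R=tool(-50,psi);g=np.array([.5256,.0930,.098])
delta(g+[0,0,.10],R)
E
```

```text
t 4.25 tcp [0.5367 0.0937 0.0845] q [-0.01 -0.32  2.15  0.22  0.64  1.25] F [-0.6  0.3  0.3] w 0.034 grip 30.0
delta [ 0.0645 -0.002  -0.075 ] [-0.0031  0.     -0.0062]
```

Call:
carry_out(
  commands=[
    [0.006,0,-0.008,0,0,0],
    [0.02,0,-0.024,0,0,0],
    [0.036,0,-0.042,0,0,0],
    [0.052,0,-0.06,0,0,0],
    [0.065,0,-0.077,0,0,0],
  ],
)

```text
time: 4.75
tool_pos: [0.5369, 0.093, 0.1867]
ee_rot: [-3.134, -0.698, 0.172]
wrist_force: [0.8, -0.9, -1.7]
width: 0.0342
finger_force: 30.0
```

Call:
carry_out(
  commands=[
    [0.01,0.01,-0.012,0,0,0],
    [0.02,0.04,-0.024,0,0,0],
    [0.03,0.08,-0.035,0,0,0],
    [0.03,0.12,-0.035,0,0,0],
    [0.03,0.16,-0.035,0,0,0],
  ],
)

```text
time: 5.25
tool_pos: [0.5657, -0.0662, 0.2317]
ee_rot: [-3.135, -0.699, 0.174]
wrist_force: [0.8, 0.8, -0.8]
width: 0.0339
finger_force: 30.0
```

```bash
cat > pl.py <<'E'
from mv import *
from fit import A
toe=np.array([.516,-.0845,.062]);yaw=.104
C=Rot.from_euler('z',yaw).as_matrix()@A
def rest(T,sg,xg,ds=0.,dx=0.): # grasp with scanner at ds up slope and dx lifted off
    R=tool(T,yaw); return toe+C@np.array([xg-dx,0,sg+ds]),R
E
python3 - <<'E'
from pl import *
g,R=rest(-114,.083,-.005,.012,.05); print(g); delta(g,R)
for n in("wrist","side"):
    s=bench.snapshot(n); np.savez(f"{n}3.npz",**s); cv2.imwrite(f"pics/{n}3.png",s["img"][:,:,::-1])
from fit import *
o=bench.get_obs();R0=Rot.from_euler('xyz',o["ee_rot"]).as_matrix();p0=o["tool_pos"]
# scanner in tool frame: nominal axis dir at -50 tool: 
def d(p,P): # p: y-off, rotx,roty (in scanner frame), yaw, sg,xg
    L=Rot.from_rotvec(p[1:4]).inv().apply(P-[p[5],p[0],p[4]])
    L=L+[0,0,0]; 
    rr=np.hypot(L[:,0],L[:,1])-.013; zz=np.abs(L[:,2]-.149)-.011
    cyl=np.hypot(np.maximum(rr,0),np.maximum(zz,0))+np.minimum(np.maximum(rr,zz),0)
    return np.minimum(sdb(L,[-.017,-.017,0],[.017,.017,.138]),cyl)
t=np.radians(50)
# scanner nominal frame in tool axes: z_s=(cos50,0,-sin50); y_s=-y_t ; x_s=y_s x z_s
zs=np.array([np.cos(t),0,-np.sin(t)]);ys=np.array([0,-1,0.]);xs=np.cross(ys,zs);S=np.stack([xs,ys,zs],1);print(xs)
for n in("wrist","side"):
    s=dict(np.load(f"{n}3.npz"));W=cloud(s).reshape(-1,3);W=W[np.isfinite(W[:,0])]
    L=((W-p0)@R0+[0,0,.019])@S   # scanner-aligned, origin grasp point
    P=L[(np.abs(L[:,0]-.005)<.03)&(np.abs(L[:,1])<.022)&(L[:,2]>.012)&(L[:,2]<.09)]
    r=least_squares(lambda p:d([p[0],p[1],p[2],0,p[3],p[4]],P),[0,0,0,-.083,.005],loss='soft_l1',f_scale=.003);print(n,len(P),r.cost,r.x.round(4))
E
```

```text
[ 0.57694394 -0.07813888  0.15307893]
t 5.25 tcp [ 0.5657 -0.0662  0.2317] q [-0.46 -0.34  1.86  0.46  1.07  0.83] F [ 0.8  0.8 -0.8] w 0.0339 grip 30.0
delta [-0.0608  0.0136  0.0742] [-0.0159 -1.1175  0.0761]
[0.76604444 0.         0.64278761]
wrist 10793 0.025309425511096627 [-0.0041 -0.0475  0.0368 -0.0793  0.0011]
side 250 0.0005653208821135324 [-0.0053 -0.0305  0.0474 -0.0813 -0.0011]
```

Call:
carry_out(
  commands=[
    [-0.006,0.003,0.0,0,-0.11,0.01],
    [-0.012,0.006,0.0,0,-0.22,0.02],
    [-0.018,0.009,0.0,0,-0.33,0.03],
    [-0.024,0.012,0.0,-0.01,-0.44,0.04],
    [-0.03,0.014,0.0,-0.01,-0.55,0.04],
  ],
)

```text
time: 5.85
tool_pos: [0.5455, -0.0817, 0.212]
ee_rot: [-3.129, -0.144, 0.135]
wrist_force: [0.7, 0.4, -1.4]
width: 0.0339
finger_force: 30.0
```

```bash
python3 - <<'E'
from pl import *
g,R=rest(-112,.081,-.002,.012,.06); print(g); delta(g,R)
E
```

```text
[ 0.57210405 -0.07864405  0.15849375]
t 5.85 tcp [ 0.5455 -0.0817  0.212 ] q [-0.3  -0.01  1.47  0.07  1.56  1.14] F [ 0.7  0.4 -1.4] w 0.0339 grip 30.0
delta [0.0093 0.0012 0.0732] [-0.0083 -0.5281  0.0346]
```

Call:
carry_out(
  commands=[
    [0.002,0,0.005,0,-0.11,0.01],
    [0.004,0,0.015,0,-0.22,0.02],
    [0.006,0,0.035,0,-0.33,0.03],
    [0.008,0.001,0.055,0,-0.43,0.035],
    [0.009,0.001,0.073,-0.008,-0.528,0.035],
  ],
)

```text
time: 6.35
tool_pos: [0.566, -0.079, 0.1396]
ee_rot: [-3.141, 0.383, 0.104]
wrist_force: [-0.2, -0.6, -1.2]
width: 0.0339
finger_force: 30.0
```

```bash
cat > inh.py <<'E'
from pl import *
from fit import sdb
from scipy.optimize import least_squares
def inhand(names,ang,sg,tag): # ang: deg from tool z to scanner z about (-)y ; fit scanner in hand
    o=bench.get_obs();R0=Rot.from_euler('xyz',o["ee_rot"]).as_matrix();p0=o["tool_pos"]
    t=np.radians(ang);zs=np.array([np.sin(t),0,np.cos(t)]);ys=np.array([0,-1,0.]);S=np.stack([np.cross(ys,zs),ys,zs],1)
    for n in names:
        s=bench.snapshot(n);np.savez(f"{n}{tag}.npz",**s);cv2.imwrite(f"pics/{n}{tag}.png",s["img"][:,:,::-1])
        W=cloud(s).reshape(-1,3);W=W[np.isfinite(W[:,0])]
        L=((W-p0)@R0+[0,0,.019])@S
        P=L[(np.abs(L[:,0])<.026)&(np.abs(L[:,1])<.024)&(L[:,2]>.022)&(L[:,2]<.165-sg)]
        def d(p):
            Q=Rot.from_rotvec([p[1],p[2],0]).inv().apply(P-[p[4],p[0],p[3]])
            rr=np.hypot(Q[:,0],Q[:,1])-.013;zz=np.abs(Q[:,2]-.149)-.011
            return np.minimum(sdb(Q,[-.017,-.017,0],[.017,.017,.138]),np.hypot(np.maximum(rr,0),np.maximum(zz,0))+np.minimum(np.maximum(rr,zz),0))
        if len(P)<50: print(n,"few",len(P)); continue
        r=least_squares(d,[0,0,0,-sg,.003],loss='soft_l1',f_scale=.003)
        # global axis and tail
        ax=R0@S@Rot.from_rotvec([r.x[1],r.x[2],0]).apply([0,0,1])
        tail=p0+R0@(S@np.array([r.x[4],r.x[0],r.x[3]])-[0,0,.019])
        print(n,len(P),"rms",np.sqrt(np.mean(r.fun**2)).round(4),"y,rx,ry,z,x",r.x.round(4),"tail",tail.round(4),"axis elev",np.degrees(np.arcsin(ax[2])).round(1),"yaw",np.arctan2(ax[1],ax[0]).round(3),
          "tail in cradle",(C.T@(tail-toe)).round(4),"axis",(C.T@ax).round(3))
E
python3 - <<'E'
from inh import *
g,R=rest(-112,.081,-.002,.012,.0); delta(g,R)
inhand(("scene","side","wrist"),140,.082,4)
E
```

```text
t 6.35 tcp [ 0.566  -0.079   0.1396] q [-0.17  0.45  1.1  -0.11  1.96  1.27] F [-0.2 -0.6 -1.2] w 0.0339 grip 30.0
delta [0.0432 0.0003 0.0394] [-0.0002 -0.001   0.0001]
scene 310 rms 0.0013 y,rx,ry,z,x [-0.0006  0.0059 -0.0065 -0.0837  0.007 ] tail [ 0.5029 -0.0861  0.1117] axis elev 28.4 yaw 0.097 tail in cradle [-0.0505 -0.0003  0.01  ] axis [-0.042 -0.006  0.999]
side 157 rms 0.0037 y,rx,ry,z,x [ 0.0051  0.0239  0.4944 -0.0691 -0.0557] tail [ 0.4857 -0.0822  0.1739] axis elev -0.3 yaw 0.081 tail in cradle [-0.1137  0.0054  0.0222] axis [ 0.443 -0.023  0.896]
wrist 11207 rms 0.0049 y,rx,ry,z,x [ 0.0012  0.0032  0.1745 -0.0828 -0.0223] tail [ 0.4898 -0.0857  0.138 ] axis elev 18.1 yaw 0.101 tail in cradle [-0.0798  0.0015  0.0098] axis [ 0.138 -0.003  0.99 ]
```

```bash
python3 - <<'E'
from pl import *
g,R=rest(-114,.0835,-.006,.010,.010); delta(g,R)
g,R=rest(-114,.0835,-.006,.010,.001); delta(g,R)
g,R=rest(-114,.0835,-.006,-.001,.001); delta(g,R)
E
```

```text
t 6.5 tcp [ 0.5646 -0.0783  0.1355] q [-0.17  0.45  1.11 -0.11  1.95  1.27] F [-0.7 -0.9 -2. ] w 0.034 grip 30.0
delta [0.0322 0.0013 0.0252] [-0.0033 -0.0311  0.0028]
t 6.5 tcp [ 0.5646 -0.0783  0.1355] q [-0.17  0.45  1.11 -0.11  1.95  1.27] F [-0.7 -0.9 -2. ] w 0.034 grip 30.0
delta [0.0389 0.0014 0.0312] [-0.0033 -0.0311  0.0028]
t 6.5 tcp [ 0.5646 -0.0783  0.1355] q [-0.17  0.45  1.11 -0.11  1.95  1.27] F [-0.7 -0.9 -2. ] w 0.034 grip 30.0
delta [0.0315 0.0014 0.0394] [-0.0033 -0.0311  0.0028]
```

Call:
carry_out(
  commands=[
    [0.008,0,0.006,0,-0.01,0],
    [0.016,0.001,0.012,0,-0.02,0],
    [0.024,0.001,0.018,0,-0.03,0],
    [0.032,0.001,0.025,-0.003,-0.031,0.003],
    [0.032,0.001,0.025,-0.003,-0.031,0.003],
  ],
)

```text
time: 7.0
tool_pos: [0.5851, -0.0784, 0.1033]
ee_rot: [3.14, 0.414, 0.101]
wrist_force: [0.1, 0.7, -1.9]
width: 0.0339
finger_force: 30.0
```

```bash
python3 - <<'E'
from inh import *
inhand(("scene",),140,.0835,5)
g,R=rest(-114,.0835,-.006,.010,.001); delta(g,R)
g,R=rest(-114,.0835,-.006,-.001,.001); delta(g,R)
b=bench.snapshot("side")["img"]; a=np.load("scene5.npz")["img"]
o=np.hstack([cv2.resize(x[:,:,::-1],(400,400),interpolation=cv2.INTER_CUBIC) for x in(a[180:300,230:350],b[190:310,250:370])]);cv2.imwrite("pics/low.png",o)
E
```

```text
scene 266 rms 0.0011 y,rx,ry,z,x [-0.0034 -0.0142  0.0187 -0.0837  0.0036] tail [ 0.52   -0.0885  0.0804] axis elev 25.2 yaw 0.118 tail in cradle [-0.015  -0.0044  0.0113] axis [0.014 0.013 1.   ]
t 7.05 tcp [ 0.585  -0.0785  0.1041] q [-0.17  0.53  1.06 -0.12  1.94  1.28] F [-0.3  0.1 -1.6] w 0.0343 grip 30.0
delta [ 0.0085 -0.0012  0.0095] [ 0.0008 -0.0055 -0.0026]
t 7.05 tcp [ 0.585  -0.0785  0.1041] q [-0.17  0.53  1.06 -0.12  1.94  1.28] F [-0.3  0.1 -1.6] w 0.0343 grip 30.0
delta [ 0.0014 -0.0012  0.0179] [ 0.0008 -0.0055 -0.0026]
```

View pics/low.png

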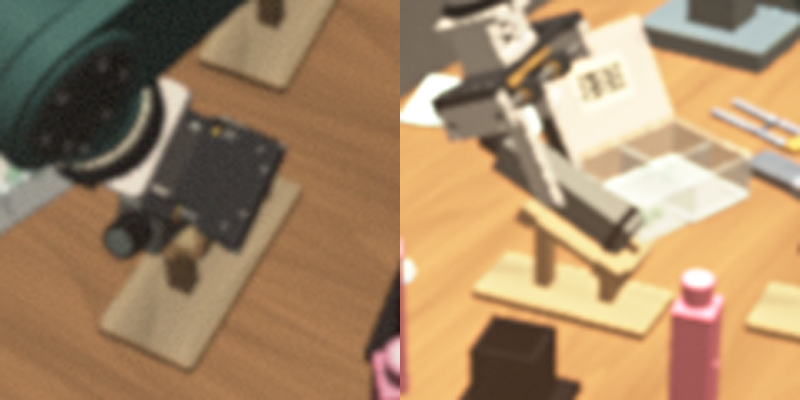

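The left panel shows the gripper over the rest's spine. The right panel shows the scanner parallel to and just above the spine, tail toward the toe. I'll lower it now.

Call:
carry_out(
  commands=[
    [0.002,0,0.002,0,0,0],
    [0.004,-0.001,0.004,0,0,0],
    [0.006,-0.001,0.006,0,0,0],
    [0.007,-0.001,0.008,0,-0.005,-0.002],
    [0.007,-0.001,0.008,0,-0.005,-0.002],
  ],
)

```text
time: 7.6
tool_pos: [0.5881, -0.0772, 0.0947]
ee_rot: [3.14, 0.419, 0.103]
wrist_force: [-1.4, -0.1, -0.1]
width: 0.0337
finger_force: 30.9
```

```bash
python3 - <<'E'
from inh import *
inhand(("scene",),140,.0835,6)
g,R=rest(-114,.0835,-.006,.010,.00); delta(g,R)
g,R=rest(-114,.0835,-.006,-.001,.00); delta(g,R)
E
```

```text
scene 251 rms 0.0011 y,rx,ry,z,x [-0.0013 -0.0004  0.0052 -0.0838  0.0058] tail [ 0.5235 -0.0853  0.0701] axis elev 25.7 yaw 0.105 tail in cradle [-0.004  -0.0016  0.0101] axis [0.005 0.001 1.   ]
t 7.65 tcp [ 0.5882 -0.0773  0.0948] q [-0.16  0.55  1.06 -0.12  1.93  1.29] F [-1.   0.4 -0.9] w 0.034 grip 30.9
delta [ 0.0026 -0.0003  0.0029] [ 0.0011 -0.0007 -0.0007]
t 7.65 tcp [ 0.5882 -0.0773  0.0948] q [-0.16  0.55  1.06 -0.12  1.93  1.29] F [-1.   0.4 -0.9] w 0.034 grip 30.9
delta [-0.0045 -0.0003  0.0114] [ 0.0011 -0.0007 -0.0007]
```

Call:
carry_out(
  commands=[
    [0.0005,0,0.0004,0,0,0],
    [0.001,0,0.0008,0,0,0],
    [0.0015,0,0.0012,0,0,0],
    [0.002,0,0.0016,0,0,0],
    [0.002,0,0.0016,0,0,0],
  ],
)

```text
time: 8.15
tool_pos: [0.5885, -0.0772, 0.0943]
ee_rot: [3.14, 0.42, 0.103]
wrist_force: [-6.3, 0.9, 6.4]
width: 0.0341
finger_force: 34.5
```

Call:
carry_out(
  commands=[
    [-0.0009,0,0.0011,0,0,0],
    [-0.0018,0,0.0022,0,0,0],
    [-0.0027,0,0.0033,0,0,0],
    [-0.0036,0,0.0043,0,0,0],
    [-0.0036,0,0.0043,0,0,0],
  ],
)

```text
time: 8.65
tool_pos: [0.585, -0.0775, 0.089]
ee_rot: [3.14, 0.416, 0.104]
wrist_force: [0.5, 0.1, -2.2]
width: 0.0344
finger_force: 30.0
```

```bash
python3 - <<'E'
from inh import *
inhand(("scene",),140,.0835,7)
g,R=rest(-114,.0835,-.006,-.000,.00); delta(g,R)
E
```

```text
scene 252 rms 0.0011 y,rx,ry,z,x [-0.0012  0.0007  0.0426 -0.0838  0.0001] tail [ 0.518  -0.0858  0.0693] axis elev 23.7 yaw 0.104 tail in cradle [-0.0057 -0.0015  0.0049] axis [ 0.04  -0.     0.999]
t 8.7 tcp [ 0.585  -0.0775  0.089 ] q [-0.16  0.54  1.08 -0.12  1.92  1.29] F [ 0.4  0.  -1.8] w 0.0337 grip 30.0
delta [-0.0033 -0.0002  0.004 ] [ 0.001  -0.0024 -0.0004]
```

Call:
carry_out(
  commands=[
    [-0.0007,0,0.0008,0,0.01,0],
    [-0.001,0,0.0016,0,0.02,0],
    [-0.0014,0,0.0024,0,0.03,0],
    [-0.0018,0,0.003,0,0.04,0],
    [-0.0018,0,0.003,0,0.04,0],
  ],
)

```text
time: 9.2
tool_pos: [0.5819, -0.078, 0.0893]
ee_rot: [3.14, 0.375, 0.103]
wrist_force: [0.6, 0.1, 3.6]
width: 0.0338
finger_force: 30.0
```

```bash
python3 - <<'E'
from inh import *
inhand(("scene",),140,.0835,8)
g,R=rest(-114,.0835,-.006,-.000,.00); delta(g,R)
E
```

```text
scene 276 rms 0.0011 y,rx,ry,z,x [-0.0002  0.0082  0.0158 -0.0837  0.0039] tail [ 0.5175 -0.0849  0.0635] axis elev 27.6 yaw 0.095 tail in cradle [-0.0007 -0.0006  0.002 ] axis [-0.028 -0.008  1.   ]
t 9.25 tcp [ 0.582  -0.078   0.0892] q [-0.17  0.51  1.12 -0.11  1.87  1.28] F [1.  0.4 4.9] w 0.0337 grip 30.0
delta [-0.0005 -0.0004  0.003 ] [ 0.0015 -0.0435 -0.0009]
```

Call:
carry_out(
  commands=[
    [-0.0005,0,0.0005,0,-0.007,0],
    [-0.001,0,0.001,0,-0.014,0],
    [-0.0015,0,0.0014,0,-0.022,0],
    [-0.0015,0,0.0014,0,-0.022,0],
    [-0.0015,0,0.0014,0,-0.022,0],
  ],
)

```text
time: 9.75
tool_pos: [0.5803, -0.0782, 0.0869]
ee_rot: [3.14, 0.399, 0.103]
wrist_force: [0.8, -0.1, 0.8]
width: 0.0339
finger_force: 30.0
```

```bash
python3 - <<'E'
from inh import *
inhand(("scene",),140,.0835,9)
g,R=rest(-114,.0835,-.006,-.000,.00); delta(g,R)
E
```

```text
scene 266 rms 0.0013 y,rx,ry,z,x [-0.0003  0.0052 -0.0233 -0.0838  0.0098] tail [ 0.518  -0.0851  0.0574] axis elev 28.5 yaw 0.099 tail in cradle [ 0.005  -0.0008 -0.0003] axis [-0.044 -0.004  0.999]
t 9.8 tcp [ 0.5803 -0.0782  0.0869] q [-0.17  0.52  1.11 -0.11  1.89  1.28] F [ 1.2 -0.3  0.5] w 0.0336 grip 30.0
delta [ 0.0002 -0.0004  0.0002] [ 0.0014 -0.0204 -0.0006]
```

Call:
carry_out(
  commands=[
    [0,0,0,0,0,0],
    [0,0,0,0,0,0],
    [0,0,0,0,0,0],
    [0,0,0,0,0,0],
    [0,0,0,0,0,0],
  ],
  jaw=0.45,
)

```text
time: 10.3
tool_pos: [0.5799, -0.0781, 0.0872]
ee_rot: [3.14, 0.399, 0.103]
wrist_force: [-0.3, -0.4, 0.4]
width: 0.0421
finger_force: 0.0
```

Call:
carry_out(
  commands=[
    [0,0,0,0,0,0],
    [0,0,0,0,0,0],
    [0,0,-0.01,0,0,0],
    [0,0,-0.04,0,0,0],
    [0,0,-0.08,0,0,0],
  ],
  jaw=0.8,
)

```text
time: 10.8
tool_pos: [0.61, -0.0746, 0.1606]
ee_rot: [3.141, 0.403, 0.104]
wrist_force: [0.5, 0.7, 0.6]
width: 0.0746
finger_force: 0.0
```

Call:
carry_out(
  commands=[
    [-0.01,0,-0.04,0,0.14,0],
    [-0.03,0,-0.06,0,0.28,0],
    [-0.05,0,-0.06,0,0.42,0],
    [-0.07,0,-0.06,0,0.56,0],
    [-0.09,0,-0.06,0,0.7,0],
  ],
)

```text
time: 11.3
tool_pos: [0.5516, -0.0809, 0.2545]
ee_rot: [3.137, -0.311, 0.106]
wrist_force: [-0.3, 0.3, 1.5]
width: 0.0756
finger_force: 0.0
```

```bash
cat > rs.py <<'E'
from pl import *
from fit import sdb
from scipy.optimize import least_squares
def inrest(names,tag):
    for n in names:
        s=bench.snapshot(n);np.savez(f"{n}{tag}.npz",**s);cv2.imwrite(f"pics/{n}{tag}.png",s["img"][:,:,::-1])
        W=cloud(s).reshape(-1,3);W=W[np.isfinite(W[:,0])]
        L=(W-toe)@C
        P=L[(L[:,0]>-.03)&(L[:,0]<.015)&(np.abs(L[:,1])<.027)&(L[:,2]>.003)&(L[:,2]<.18)]
        P=P[(P[:,0]<0.003)|((P[:,2]>.028)&(P[:,2]<.086))|(P[:,2]>.11)]
        def d(p):
            Q=Rot.from_rotvec([p[1],p[2],0]).inv().apply(P-[p[4],p[0],p[3]])
            rr=np.hypot(Q[:,0],Q[:,1])-.013;zz=np.abs(Q[:,2]-.149)-.011
            return np.minimum(sdb(Q,[-.017,-.017,0],[.017,.017,.138]),np.hypot(np.maximum(rr,0),np.maximum(zz,0))+np.minimum(np.maximum(rr,zz),0))
        r=least_squares(d,np.zeros(5),loss='soft_l1',f_scale=.003)
        print(n,len(P),"rms",np.sqrt(np.mean(r.fun**2)).round(4),"y,rx,ry,z,x",r.x.round(4))
E
python3 - <<'E'
from rs import *
inrest(("scene","wrist","side"),10)
for T in (-64,):
    g,R=rest(T,.055,0,0,.0);delta(g,R);g,R=rest(T,.055,0,0,.10);delta(g,R)
E
```

```text
scene 920 rms 0.0011 y,rx,ry,z,x [-0.0016 -0.0022  0.0013 -0.0001  0.0006]
wrist 4849 rms 0.0008 y,rx,ry,z,x [ 0.0001 -0.0004  0.0013  0.0023 -0.0007]
side 706 rms 0.0027 y,rx,ry,z,x [ 0.002   0.0066  0.0061  0.0046 -0.0006]
t 11.45 tcp [ 0.5478 -0.0806  0.2524] q [-0.33 -0.13  1.53  0.12  1.47  1.15] F [ 0.4 -0.3 -0.1] w 0.0752 grip 0.0
delta [-3.010e-02  1.000e-04  1.826e-01] [ 0.0027  0.1512 -0.0008]
t 11.45 tcp [ 0.5478 -0.0806  0.2524] q [-0.33 -0.13  1.53  0.12  1.47  1.15] F [ 0.4 -0.3 -0.1] w 0.0752 grip 0.0
delta [-0.0452  0.0004  0.0838] [ 0.0027  0.1512 -0.0008]
```

View pics/wrist10.png

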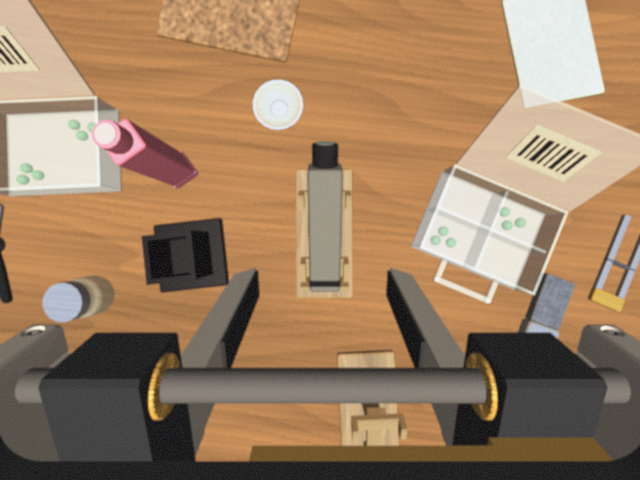

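The wrist view shows the scanner lying home in the wooden rest along (325,150)–(325,290). The dock at (185,255) is empty and nothing else has moved. Now I'll take it square to the slope, in the gap between the saddles.

Call:
carry_out(
  commands=[
    [-0.009,0,0.016,0,0.05,0],
    [-0.018,0,0.032,0,0.1,0],
    [-0.027,0,0.05,0,0.151,0],
    [-0.036,0,0.067,0,0.151,0],
    [-0.045,0,0.084,0.003,0.151,0],
  ],
)

```text
time: 11.95
tool_pos: [0.535, -0.0832, 0.158]
ee_rot: [-3.14, -0.452, 0.105]
wrist_force: [0.2, 0.3, 0.3]
width: 0.0752
finger_force: 0.0
```

```bash
python3 - <<'E'
from rs import *
g,R=rest(-64,.056,0,0,.0);delta(g,R)
E
```

```text
t 11.95 tcp [ 0.535  -0.0832  0.158 ] q [-0.4  -0.24  1.84  0.23  1.15  1.01] F [0.2 0.3 0.3] w 0.0752 grip 0.0
delta [-0.003  -0.0005  0.0969] [-0.0017  0.0014  0.001 ]
```

Call:
carry_out(
  commands=[
    [-0.002,0,0.022,0,0,0],
    [-0.003,0,0.044,0,0,0],
    [-0.003,0,0.066,0,0,0],
    [-0.003,0,0.084,0,0,0],
    [-0.003,0,0.095,0,0,0],
  ],
)

```text
time: 12.45
tool_pos: [0.5739, -0.0786, 0.0698]
ee_rot: [-3.139, -0.45, 0.105]
wrist_force: [-0.5, -0.2, 0.2]
width: 0.0753
finger_force: 0.0
```

Call:
carry_out(
  commands=[
    [0,0,0,0,0,0],
    [0,0,0,0,0,0],
    [0,0,0,0,0,0],
    [0,0,0,0,0,0],
    [0,0,0,0,0,0],
  ],
  jaw=0.45,
)

```text
time: 12.95
tool_pos: [0.5725, -0.0789, 0.072]
ee_rot: [-3.141, -0.454, 0.104]
wrist_force: [-0.7, 0.3, 0.1]
width: 0.0429
finger_force: 0.0
```

```bash
python3 - <<'E'
from rs import *
g,R=rest(-64,.056,0,0,.0);delta(g,R)
E
```

```text
t 12.95 tcp [ 0.5725 -0.0789  0.072 ] q [-0.36 -0.08  1.88  0.24  0.94  1.01] F [-0.7  0.3  0.1] w 0.0429 grip 0.0
delta [ 0.0006 -0.0003  0.0031] [-0.0009  0.      0.0004]
```

Call:
carry_out(
  commands=[
    [0,0,0.003,0,0,0],
    [0,0,0.003,0,0,0],
    [0,0,0.003,0,0,0],
    [0,0,0.003,0,0,0],
    [0,0,0.003,0,0,0],
  ],
  jaw=0.25,
)

```text
time: 13.45
tool_pos: [0.5736, -0.0786, 0.0683]
ee_rot: [-3.14, -0.453, 0.104]
wrist_force: [0.7, -0.7, -0.2]
width: 0.0334
finger_force: 30.0
```

Call:
carry_out(
  commands=[
    [-0.0003,0,0,0,0,0],
    [-0.0006,0,0,0,0,0],
    [-0.0009,0,0,0,0,0],
    [-0.0012,0,0,0,0,0],
    [-0.0012,0,0,0,0,0],
  ],
)

```text
time: 13.95
tool_pos: [0.5735, -0.0787, 0.0684]
ee_rot: [-3.14, -0.455, 0.104]
wrist_force: [5.5, 1.0, -1.0]
width: 0.0343
finger_force: 30.0
```

```bash
python3 - <<'E'
from rs import *
g,R=rest(-64,.056,0,0,.0);delta(g,R); o=bench.get_obs(); print("F in cradle",C.T@o["wrist_force"])
E
```

```text
t 13.95 tcp [ 0.5735 -0.0787  0.0684] q [-0.35 -0.08  1.89  0.25  0.93  1.  ] F [ 5.5  1.  -1. ] w 0.0343 grip 30.0
delta [ 0.0012 -0.0002 -0.0005] [-0.0013 -0.0011  0.    ]
F in cradle [3.29791665 0.43929359 4.57656646]
```

Pushing down the slope gives a reaction at once with no motion, so the scanner is on the toe stop. I'll lift it square off the slope.

Call:
carry_out(
  commands=[
    [0.0015,0,0,0,0,0],
    [0.002,0,-0.008,0,0,0],
    [0.003,0,-0.025,0,0,0],
    [0.003,0,-0.05,0,0,0],
    [0.003,0,-0.08,0,0,0],
  ],
)

```text
time: 14.45
tool_pos: [0.5376, -0.0814, 0.139]
ee_rot: [-3.137, -0.445, 0.104]
wrist_force: [0.3, 0.1, -1.1]
width: 0.0338
finger_force: 30.0
```

Call:
carry_out(
  commands=[
    [0,0,-0.025,0,-0.05,0],
    [0,0,-0.04,0,-0.12,0],
    [0,0,-0.05,0,-0.2,0],
    [0,0,-0.05,0,-0.3,0],
    [0,0,-0.05,0,-0.4,0],
  ],
)

```text
time: 14.95
tool_pos: [0.5172, -0.0847, 0.1868]
ee_rot: [-3.141, -0.047, 0.104]
wrist_force: [-0.6, -0.9, -1.3]
width: 0.0338
finger_force: 30.0
```

```bash
cat > rd.py <<'E'
from pl import *
lab=np.array([.682,-.309,.099]);n=np.array([-.817,.2475,.5225]);n/=np.linalg.norm(n)
sg=.055
def read(d,ax=None):
    h=-n; yw=np.arctan2(h[1],h[0]); el=np.degrees(np.arcsin(h[2]))
    return lab+n*(d+.16-sg), tool(el-90,yw)
E
python3 - <<'E'
from rd import *
g,R=read(.085);print(g); delta(g,R); g,R=read(.15);print(g); delta(g,R)
E
```

```text
[ 0.52690576 -0.26201613  0.19818817]
t 14.95 tcp [ 0.5172 -0.0847  0.1868] q [-0.28 -0.    1.5   0.02  1.6   1.18] F [-0.6 -0.9 -1.3] w 0.0338 grip 30.0
delta [-0.0181  0.1735  0.0038] [ 0.0996 -0.5882  0.3916]
[ 0.47384721 -0.2459427   0.23212097]
t 14.95 tcp [ 0.5172 -0.0847  0.1868] q [-0.28 -0.    1.5   0.02  1.6   1.18] F [-0.6 -0.9 -1.3] w 0.0338 grip 30.0
delta [-0.0676  0.152  -0.0324] [ 0.0996 -0.5882  0.3916]
```

Call:
carry_out(
  commands=[
    [-0.013,0.03,-0.006,0.02,-0.118,0.078],
    [-0.027,0.06,-0.013,0.04,-0.235,0.157],
    [-0.04,0.091,-0.019,0.06,-0.353,0.235],
    [-0.054,0.122,-0.026,0.08,-0.47,0.313],
    [-0.068,0.152,-0.032,0.1,-0.588,0.392],
  ],
)

```text
time: 15.45
tool_pos: [0.4646, -0.2438, 0.215]
ee_rot: [-3.14, 0.55, -0.296]
wrist_force: [0.2, -1.1, -1.7]
width: 0.0341
finger_force: 30.0
```

```bash
cat >> inh.py <<'E'
E
python3 - <<'E'
from rd import *
from inh import inhand
g,R=read(.085);delta(g,R)
import inh
inhand(("scene","side"),90,.055,20)
W={}
for nm in("scene","side"):
    s=dict(np.load(nm+"20.npz"));W=cloud(s).reshape(-1,3);W=W[np.isfinite(W[:,0])]
    m=lab
    P=W[np.linalg.norm(W-m,axis=1)<.045]
    for k in range(4):
        m=P.mean(0);v=np.linalg.svd(P-m,full_matrices=False)[2][2];v*=np.sign(v[2]);e=(P-m)@v;P=P[np.abs(e)<.005]
    print(nm,len(P),m,v,"label offset along n:",(lab-m)@v)
E
```

```text
t 15.45 tcp [ 0.4646 -0.2438  0.215 ] q [-0.52  0.45  1.01 -0.14  2.22  1.3 ] F [ 0.2 -1.1 -1.7] w 0.0341 grip 30.0
delta [ 0.0642 -0.0007 -0.0006] [-0.003   0.0009 -0.0015]
scene 501 rms 0.0014 y,rx,ry,z,x [-0.0008  0.0046 -0.0033 -0.0541  0.0006] tail [ 0.4294 -0.234   0.2589] axis elev -31.3 yaw -0.301 tail in cradle [-0.2215 -0.1397 -0.005 ] axis [ 0.811 -0.337  0.478]
side 170 rms 0.0023 y,rx,ry,z,x [-0.0039  0.0026  0.0014 -0.0557  0.0046] tail [ 0.4252 -0.2359  0.2564] axis elev -31.6 yaw -0.299 tail in cradle [-0.2212 -0.1411 -0.0101] axis [ 0.814 -0.334  0.475]
scene 352 [ 0.68415173 -0.30745828  0.10167671] [-0.81617909  0.2494107   0.52119669] label offset along n: -2.3419716335941218e-05
side 341 [ 0.6822912  -0.30789166  0.09976002] [-0.82591911  0.23806669  0.51105956] label offset along n: -0.0004117626122745485
```

Call:
carry_out(
  commands=[
    [0.015,0,0,0,0,0],
    [0.03,0,0,0,0,0],
    [0.045,0,0,0,0,0],
    [0.057,0,0,0,0,0],
    [0.064,-0.001,-0.0005,-0.003,0,-0.001],
  ],
)

```text
time: 16.05
tool_pos: [0.5183, -0.2575, 0.1807]
ee_rot: [-3.14, 0.546, -0.29]
wrist_force: [-0.5, -0.7, -1.4]
width: 0.034
finger_force: 30.0
```

```bash
python3 - <<'E'
from rd import *
from inh import inhand
g,R=read(.085);delta(g,R)
inhand(("scene","side"),90,.055,21)
for nm,tag in(("side","20"),("scene","20"),("wrist","10")):
    s=dict(np.load(nm+tag+".npz"));c=proj(s,lab);gr=cv2.cvtColor(s["img"],cv2.COLOR_RGB2GRAY).astype(int)
    # dark stripes lying on the label plane within 35 mm
    v,u=np.mgrid[:480,:640];d=np.stack([(u-s["cx"])/s["fx"],(v-s["cy"])/s["fy"],np.ones_like(u)],-1)@s["R"];o=-s["t"]@s["R"]
    X=o+d*(((lab-o)@n)/(d@n))[...,None];W=cloud(s)
    ok=(np.linalg.norm(X-lab,axis=2)<.04)&(np.abs((W-lab)@n)<.008)
    th=np.percentile(gr[ok],50)-30
    M=X[ok&(gr<th)]-lab;yv=np.cross([0,0,1],n);yv/=np.linalg.norm(yv);xv=np.cross(yv,n)
    xv*=np.sign(xv[2]);a,b=M@xv,M@yv
    print(nm,len(M),"up mid",(np.percentile(a,[3,97])).round(4),"across",np.percentile(b,[3,97]).round(4))
E
```

```text
t 16.05 tcp [ 0.5183 -0.2575  0.1807] q [-0.5   0.59  0.87 -0.13  2.21  1.32] F [-0.5 -0.7 -1.4] w 0.034 grip 30.0
delta [-0.0011  0.0018 -0.0009] [ 0.0007 -0.003   0.0033]
scene 426 rms 0.0014 y,rx,ry,z,x [-0.0009  0.0019 -0.0037 -0.056   0.0005] tail [ 0.4814 -0.2475  0.2255] axis elev -31.1 yaw -0.292 tail in cradle [-0.1695 -0.1585  0.0255] axis [ 0.81  -0.331  0.484]
side 152 rms 0.0024 y,rx,ry,z,x [ 0.0013 -0.0035  0.0055 -0.053  -0.0022] tail [ 0.4858 -0.2465  0.2263] axis elev -31.6 yaw -0.286 tail in cradle [-0.1682 -0.158   0.0299] axis [ 0.816 -0.324  0.478]
side 74 up mid [-0.0109  0.0117] across [-0.0247  0.0232]
scene 66 up mid [-0.0146  0.0064] across [-0.0231  0.0249]
wrist 825 up mid [-0.0138  0.0138] across [-0.0279  0.0264]
```

Call:
carry_out(
  commands=[
    [0,0.002,0,0,-0.003,0.003],
    [0,0.002,0,0,-0.003,0.003],
    [0,0.002,0,0,-0.003,0.003],
    [0,0.002,0,0,-0.003,0.003],
    [0,0.002,0,0,-0.003,0.003],
  ],
)

```text
time: 16.65
tool_pos: [0.5177, -0.2598, 0.1817]
ee_rot: [3.141, 0.547, -0.294]
wrist_force: [-1.2, -0.3, -1.5]
width: 0.034
finger_force: 30.0
```

Call:
carry_out(
  commands=[
    [0,0,0,0,0,0],
    [0,0,0,0,0,0],
    [0,0,0,0,0,0],
    [0,0,0,0,0,0],
    [0,0,0,0,0,0],
  ],
)

```text
time: 17.15
tool_pos: [0.5177, -0.2598, 0.1814]
ee_rot: [3.141, 0.548, -0.294]
wrist_force: [-0.3, -0.4, -2.1]
width: 0.0337
finger_force: 30.0
```

Call:
carry_out(
  commands=[
    [0,0,0,0,0,0],
    [0,0,0,0,0,0],
    [0,0,0,0,0,0],
    [0,0,0,0,0,0],
    [0,0,0,0,0,0],
  ],
)

```text
time: 17.65
tool_pos: [0.5178, -0.2598, 0.1814]
ee_rot: [3.141, 0.548, -0.294]
wrist_force: [-0.0, 0.6, -1.2]
width: 0.034
finger_force: 30.0
```

Call:
carry_out(
  commands=[
    [0,0,0,0,0,0],
    [0,0,0,0,0,0],
    [0,0,0,0,0,0],
    [0,0,0,0,0,0],
    [0,0,0,0,0,0],
  ],
)

```text
time: 18.15
tool_pos: [0.5178, -0.2598, 0.1814]
ee_rot: [3.141, 0.548, -0.294]
wrist_force: [0.0, -0.4, -1.8]
width: 0.0339
finger_force: 30.0
```

Call:
carry_out(
  commands=[
    [0,0,0,0,0,0],
    [0,0,0,0,0,0],
    [0,0,0,0,0,0],
    [0,0,0,0,0,0],
    [0,0,0,0,0,0],
  ],
)

```text
time: 18.65
tool_pos: [0.5178, -0.2598, 0.1814]
ee_rot: [3.141, 0.548, -0.294]
wrist_force: [0.3, 0.5, -1.5]
width: 0.0337
finger_force: 30.0
```

Call:
carry_out(
  commands=[
    [0,0,0,0,0,0],
    [0,0,0,0,0,0],
    [0,0,0,0,0,0],
    [0,0,0,0,0,0],
    [0,0,0,0,0,0],
  ],
)

```text
time: 19.15
tool_pos: [0.5177, -0.2598, 0.1814]
ee_rot: [3.141, 0.548, -0.294]
wrist_force: [-0.2, 0.6, -1.8]
width: 0.0336
finger_force: 30.0
```

Call:
carry_out(
  commands=[
    [0,0,0,0,0,0],
    [0,0,0,0,0,0],
    [0,0,0,0,0,0],
    [0,0,0,0,0,0],
    [0,0,0,0,0,0],
  ],
)

```text
time: 19.65
tool_pos: [0.5178, -0.2598, 0.1814]
ee_rot: [3.141, 0.548, -0.294]
wrist_force: [0.7, 0.3, -1.8]
width: 0.0339
finger_force: 30.0
```

```bash
python3 - <<'E'
from rd import *
g,R=read(.085);delta(g,R)
g,R=read(.16);delta(g,R)
E
```

```text
t 19.65 tcp [ 0.5178 -0.2598  0.1814] q [-0.5   0.59  0.87 -0.13  2.22  1.32] F [ 0.7  0.3 -1.8] w 0.0339 grip 30.0
delta [-0.0007 -0.0005 -0.0002] [ 0.0008 -0.0017 -0.0002]
t 19.65 tcp [ 0.5178 -0.2598  0.1814] q [-0.5   0.59  0.87 -0.13  2.22  1.32] F [ 0.7  0.3 -1.8] w 0.0339 grip 30.0
delta [-0.0757 -0.0005 -0.0004] [ 0.0008 -0.0017 -0.0002]
```

The scanner held still for 3.5 s on target, so I'll back off and return.

Call:
carry_out(
  commands=[
    [-0.015,0,0,0,0,0],
    [-0.03,0,0,0,0,0],
    [-0.05,0,0,0,0,0],
    [-0.065,0,0,0,0,0],
    [-0.075,0,0,0,0,0],
  ],
)

```text
time: 20.15
tool_pos: [0.4559, -0.241, 0.2215]
ee_rot: [3.14, 0.546, -0.295]
wrist_force: [0.4, 0.9, -1.1]
width: 0.0337
finger_force: 30.0
```

```bash
python3 - <<'E'
from pl import *
R=tool(-92,.104);delta([.515,-.0847,.225],R)
E
```

```text
t 20.15 tcp [ 0.4559 -0.241   0.2215] q [-0.52  0.42  1.03 -0.15  2.22  1.29] F [ 0.4  0.9 -1.1] w 0.0337 grip 30.0
delta [ 0.0171 -0.1665  0.0076] [-0.1143  0.5048 -0.3857]
```

Call:
carry_out(
  commands=[
    [0.003,-0.033,0.0,-0.023,0.1,-0.077],
    [0.007,-0.066,0.002,-0.046,0.2,-0.154],
    [0.01,-0.1,0.004,-0.069,0.3,-0.231],
    [0.014,-0.133,0.006,-0.091,0.4,-0.308],
    [0.017,-0.166,0.008,-0.114,0.505,-0.386],
  ],
)

```text
time: 20.65
tool_pos: [0.5149, -0.0839, 0.205]
ee_rot: [-3.141, 0.031, 0.108]
wrist_force: [-0.3, -0.2, -0.8]
width: 0.0334
finger_force: 30.0
```

```bash
python3 - <<'E'
from pl import *
g,R=rest(-64,.055,0,.004,.06);delta(g,R)
E
```

```text
t 20.65 tcp [ 0.5149 -0.0839  0.205 ] q [-0.26  0.05  1.41 -0.01  1.71  1.2 ] F [-0.3 -0.2 -0.8] w 0.0334 grip 30.0
delta [0.0386 0.0009 0.0791] [-0.0011  0.485   0.0036]
```

Call:
carry_out(
  commands=[
    [0.008,0,0.005,0,0.12,0],
    [0.016,0,0.015,0,0.24,0],
    [0.024,0,0.03,0,0.36,0],
    [0.032,0.001,0.055,0,0.485,0.003],
    [0.038,0.001,0.079,0,0.485,0.003],
  ],
)

```text
time: 21.15
tool_pos: [0.5437, -0.0813, 0.1187]
ee_rot: [-3.136, -0.443, 0.098]
wrist_force: [-1.3, 0.6, -2.5]
width: 0.0336
finger_force: 30.0
```

```bash
python3 - <<'E'
from pl import *
g,R=rest(-64,.055,0,.004,.06);delta(g,R)
g,R=rest(-64,.055,0,.004,.006);delta(g,R)
E
```

```text
t 21.15 tcp [ 0.5437 -0.0813  0.1187] q [-0.38 -0.18  1.87  0.23  1.07  1.02] F [-1.3  0.6 -2.5] w 0.0336 grip 30.0
delta [ 0.0091  0.0002 -0.0023] [-0.0028  0.0111 -0.0054]
t 21.15 tcp [ 0.5437 -0.0813  0.1187] q [-0.38 -0.18  1.87  0.23  1.07  1.02] F [-1.3  0.6 -2.5] w 0.0336 grip 30.0
delta [0.0097 0.0004 0.0517] [-0.0028  0.0111 -0.0054]
```

Call:
carry_out(
  commands=[
    [0.009,0,0.0,-0.002,0.01,-0.004],
    [0.009,0,0.01,-0.002,0.01,-0.004],
    [0.009,0,0.022,-0.002,0.01,-0.004],
    [0.009,0,0.033,-0.002,0.01,-0.004],
    [0.009,0,0.04,-0.002,0.01,-0.004],
  ],
)

```text
time: 21.65
tool_pos: [0.5756, -0.0798, 0.0916]
ee_rot: [3.14, -0.459, 0.106]
wrist_force: [0.0, 0.3, -2.6]
width: 0.0339
finger_force: 30.0
```

```bash
python3 - <<'E'
from pl import *
g,R=rest(-64,.055,0,.004,.0);delta(g,R)
E
```

```text
t 21.65 tcp [ 0.5756 -0.0798  0.0916] q [-0.35 -0.1   1.86  0.24  0.98  1.02] F [ 0.   0.3 -2.6] w 0.0339 grip 30.0
delta [-0.0078 -0.0015  0.0193] [ 0.0012 -0.0049  0.0014]
```

Call:
carry_out(
  commands=[
    [-0.003,-0.001,0.0,0,-0.002,0],
    [-0.006,-0.001,0.003,0,-0.005,0],
    [-0.007,-0.001,0.007,0,-0.005,0],
    [-0.007,-0.001,0.011,0,-0.005,0],
    [-0.007,-0.001,0.014,0,-0.005,0],
  ],
)

```text
time: 22.15
tool_pos: [0.5748, -0.079, 0.0764]
ee_rot: [3.139, -0.454, 0.105]
wrist_force: [0.6, -0.0, -1.7]
width: 0.0334
finger_force: 30.0
```

```bash
python3 - <<'E'
from pl import *
g,R=rest(-64,.055,0,.0,.0);delta(g,R)
E
```

```text
t 22.15 tcp [ 0.5748 -0.079   0.0764] q [-0.35 -0.08  1.88  0.24  0.95  1.01] F [ 0.6 -0.  -1.7] w 0.0334 grip 30.0
delta [-0.0044 -0.0007  0.0061] [ 0.0018 -0.0007  0.0008]
```

Call:
carry_out(
  commands=[
    [0,-0.0005,0.0015,0,0,0],
    [0,-0.0005,0.003,0,0,0],
    [0,-0.0005,0.0045,0,0,0],
    [0,-0.0005,0.0055,0,0,0],
    [0,-0.0005,0.0055,0,0,0],
  ],
)

```text
time: 22.65
tool_pos: [0.577, -0.0782, 0.0715]
ee_rot: [3.14, -0.454, 0.105]
wrist_force: [-0.8, 1.2, -0.8]
width: 0.0339
finger_force: 30.0
```

```bash
python3 - <<'E'
from pl import *
g,R=rest(-64,.055,0,.0,.0);delta(g,R);print(C.T@bench.get_obs()["wrist_force"])
E
```

```text
t 22.65 tcp [ 0.577  -0.0782  0.0715] q [-0.35 -0.07  1.88  0.24  0.94  1.02] F [-0.8  1.2 -0.8] w 0.0339 grip 30.0
delta [-0.0043 -0.0001  0.0006] [ 0.0016 -0.0004  0.0009]
[ 0.44084732  1.25394565 -0.98964468]
```

Now I'll slide it down to the toe stop with a light push.

Call:
carry_out(
  commands=[
    [-0.0012,0,0,0,0,0],
    [-0.0024,0,0,0,0,0],
    [-0.0034,0,0,0,0,0],
    [-0.0044,0,0,0,0,0],
    [-0.005,0,0,0,0,0],
  ],
)

```text
time: 23.15
tool_pos: [0.5729, -0.0787, 0.0698]
ee_rot: [3.14, -0.456, 0.105]
wrist_force: [1.9, 1.0, -1.7]
width: 0.0338
finger_force: 30.0
```

```bash
python3 - <<'E'
from pl import *
g,R=rest(-64,.055,0,.0,.0);delta(g,R);print(C.T@bench.get_obs()["wrist_force"])
E
```

```text
t 23.15 tcp [ 0.5729 -0.0787  0.0698] q [-0.35 -0.08  1.89  0.24  0.93  1.01] F [ 1.9  1.  -1.7] w 0.0338 grip 30.0
delta [ 0.0002 -0.0001  0.0009] [ 0.0018 -0.0018  0.0006]
[2.35471557 0.78534549 1.01519555]
```

Call:
carry_out(
  commands=[
    [-0.0004,0,0.0004,0,0,0],
    [-0.0008,0,0.0008,0,0,0],
    [-0.001,0,0.001,0,0,0],
    [-0.001,0,0.001,0,0,0],
    [-0.001,0,0.001,0,0,0],
  ],
)

```text
time: 23.65
tool_pos: [0.5732, -0.0789, 0.0693]
ee_rot: [3.139, -0.457, 0.105]
wrist_force: [3.2, 1.3, 1.7]
width: 0.0336
finger_force: 30.0
```

Call:
carry_out(
  commands=[
    [0,0,0,0,0,0],
    [0,0,0,0,0,0],
    [0,0,0,0,0,0],
    [0,0,0,0,0,0],
    [0,0,0,0,0,0],
  ],
  jaw=0.45,
)

```text
time: 24.15
tool_pos: [0.5718, -0.0788, 0.0677]
ee_rot: [3.14, -0.454, 0.105]
wrist_force: [0.0, 0.4, 0.8]
width: 0.0422
finger_force: 0.0
```

Call:
carry_out(
  commands=[
    [0,0,0,0,0,0],
    [0,0,0,0,0,0],
    [0,0,-0.01,0,0,0],
    [0,0,-0.04,0,0,0],
    [0,0,-0.08,0,0,0],
  ],
  jaw=0.8,
)

```text
time: 24.65
tool_pos: [0.5355, -0.0817, 0.1389]
ee_rot: [-3.141, -0.45, 0.105]
wrist_force: [1.4, -0.2, 0.3]
width: 0.0746
finger_force: 0.0
```

Call:
carry_out(
  commands=[
    [0.01,0,-0.04,0,-0.05,0],
    [0.02,0,-0.08,0,-0.1,0],
    [0.02,0,-0.1,0,-0.15,0],
    [0.02,0,-0.1,0,-0.15,0],
    [0.02,0,-0.1,0,-0.15,0],
  ],
)

```text
time: 25.15
tool_pos: [0.5113, -0.0847, 0.2384]
ee_rot: [3.14, -0.305, 0.105]
wrist_force: [0.9, 0.7, -1.0]
width: 0.0752
finger_force: 0.0
```

```bash
python3 - <<'E'
from rs import *
inrest(("scene","wrist"),30)
E
```

```text
scene 919 rms 0.001 y,rx,ry,z,x [-0.0018 -0.0028  0.0016 -0.0004  0.0006]
wrist 5411 rms 0.0007 y,rx,ry,z,x [-0.0004 -0.0028  0.0018  0.0022 -0.0008]
```

View pics/wrist30.png

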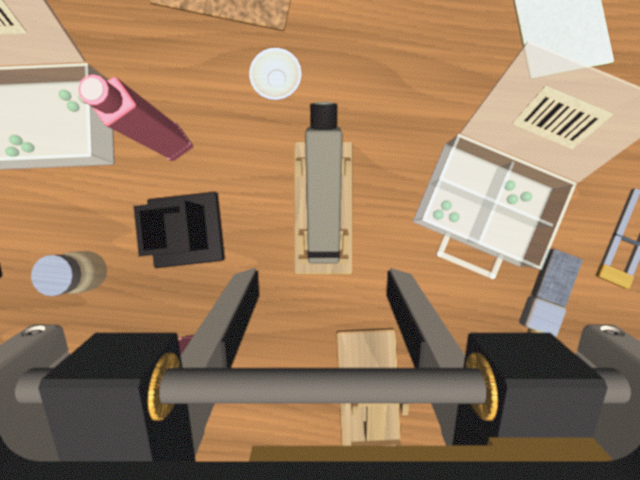

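The scanner lies home in the rest at (323,110)–(323,262), nose up. It is in the same pose as the first laying, and the gripper is clear. I'll hand in the job.

```bash
python3 -c "
from bench import *
print(close_job())"
```

```text
the job is handed in; nothing more can be done
None
```

The scanner was laid in the left-hand rest, released and taken again round its body, then held on the handle box's label from 8.5 cm for about 3.5 s; it is now back in the rest on the toe stop, released, and the job is handed in at about 25 s.

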